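# Second course of a model block wall in running bond

### The job

On the small plywood board the first course of a model concrete-block wall is already fixed: a half block, a full block and a half block. Lay the second course on it in running bond with the two loose full-length, two-core blocks (not the single-core half block or the thin solid slab): each lies flat and in line with the wall, centred over one of the two upright joints below, so that the two lie end to end with an open joint between them. Let go of both and leave them at rest.

Things in the scene. Friction and masses are not known exactly. Their poses are not given: they have to be found in the camera images.
- block_a_center (a point): loose full-length hollow block of grey concrete, 90 mm long (its y axis), 44 mm wide (x), 42 mm high (z), two square cores, walls 8 mm, 0.11 to 0.23 kg; lies flat before or to the right of the wall. The point is its centre, 21 mm above its underside. Grasp across its 44 mm width. Both full blocks are alike. Coming from the right, pass 0.35 m above the table: a cabinet and armour stand there.
- block_b_center (a point): loose full-length hollow block of grey concrete, 90 mm long (its y axis), 44 mm wide (x), 42 mm high (z), two square cores, walls 8 mm, 0.11 to 0.23 kg; lies flat before or to the right of the wall. The point is its centre, 21 mm above its underside. Grasp across its 44 mm width. Both full blocks are alike. Coming from the right, pass 0.35 m above the table: a cabinet and armour stand there.
- joint_left (a point): top of the fixed first course, on its centre line, over the left mortar joint (+y side), 52 mm above the table; x across the wall, y along it, z up. The course is 44 mm wide, along y: half block 40 mm, joint 10, full block 90, joint 10, half block 40; it stands on a 90 x 220 x 10 mm board. The joints are 100 mm apart: 90 mm blocks centred over them leave a 10 mm gap.
- joint_right (a point): top of the fixed first course, on its centre line, over the right mortar joint (-y side), 52 mm above the table; x across the wall, y along it, z up. The course is 44 mm wide, along y: half block 40 mm, joint 10, full block 90, joint 10, half block 40; it stands on a 90 x 220 x 10 mm board. The joints are 100 mm apart: 90 mm blocks centred over them leave a 10 mm gap.

How it is judged:
At the end, for the whole second after the job is handed in: One full block lies flat over each upright joint (either block on either joint): centre within 12 mm of the joint along and across the wall and 17 to 25 mm above the first course, tilt under 0.1 rad, in line with the wall within 12 degrees, both at rest (((x of block_a_center in the frame of joint_left between -0.012 and 0.012 m and y of block_a_center in the frame of joint_left between -0.012 and 0.012 m and z of block_a_center in the frame of joint_left between 0.017 and 0.025 m and angle between the y axis of block_a_center and the y axis of joint_left, either way round below 0.21 rad and angle between each of block_a_center, block_b_center's own z axis and vertical below 0.1 rad and x of block_b_center in the frame of joint_right between -0.012 and 0.012 m and y of block_b_center in the frame of joint_right between -0.012 and 0.012 m and z of block_b_center in the frame of joint_right between 0.017 and 0.025 m and angle between the y axis of block_b_center and the y axis of joint_right, either way round below 0.21 rad) or (x of block_a_center in the frame of joint_right between -0.012 and 0.012 m and y of block_a_center in the frame of joint_right between -0.012 and 0.012 m and z of block_a_center in the frame of joint_right between 0.017 and 0.025 m and angle between the y axis of block_a_center and the y axis of joint_right, either way round below 0.21 rad and angle between each of block_a_center, block_b_center's own z axis and vertical below 0.1 rad and x of block_b_center in the frame of joint_left between -0.012 and 0.012 m and y of block_b_center in the frame of joint_left between -0.012 and 0.012 m and z of block_b_center in the frame of joint_left between 0.017 and 0.025 m and angle between the y axis of block_b_center and the y axis of joint_left, either way round below 0.21 rad)) and linear speed of each of block_a, block_b below 0.02 m/s); the robot touches nothing.
It also fails if it takes over 51 s, if anything falls off the work surface, if the arm or the gripper's body presses on something with over 40 N, if the wrist force passes 120 N, or if a joint passes its speed limit or range.

### The arm

A 7-joint arm with a two-finger parallel gripper is mounted at the origin on a cart in front of the work surface, level with it; the furniture and walls round the work are solid. World frame = base frame: x ahead of the robot, y to its left, z up, the work surface at z = 0. Lengths are in m, angles in rad, forces in N, time in s.
With the tool pointing down it reaches from about 0.425 to 0.875 m from the base axis. Payload 4.7 kg.
Tool frame: the origin (TCP) lies at the very end of the fingers, on their centre line; the grasp point (between the pads) lies robot.pinch_z behind it (robot.pinch_z is the distance from the TCP to the grasp point, in m); z points along the fingers, x is the direction in which the jaws open and shut, and the axes are right-handed (so a half turn about z gives the same grasp; the last joint's range is limited). The gripper opens to 87 mm and grips with 3 to 60 N. Pads are 19 mm wide; open, the fingers measure 117 mm over their backs; the gripper's body (75 mm by 190 mm) begins 51 mm behind the grasp point.
Start: joints at [-1.333, 0.321, -0.07, 1.45, 0.023, 1.371, -0.057], TCP at [0.144, 0.634, 0.223] pointing down, gripper open.
Joint ranges: [-2.86, 2.86], [-0.3, 2.09], [-1.38, 1.24], [0.06, 2.45], [-1.56, 4.7], [0.09, 2.05], [-2.69, 2.69]. Speed limits (rad/s): [2.57, 2.57, 3.14, 3.14, 3.14, 3.14, 3.14].

### API

Orientations are given as [roll, pitch, yaw] about the fixed x, y, z axes, in that order (R = Rz(yaw) Ry(pitch) Rx(roll)).
In Python, from workcell import robot, eyes gives the robot as it stands. The module is installed in compiled form; this text tells all that it offers.
- The arm moves only by the tool move_arm, never from a script. Its argument "deltas" is text: rows parted by semicolons, each of 6 numbers parted by spaces: the shift along the world's x, y, z in units of 30 mm (1.0 is 30 mm), then the turn, a rotation vector about the world's x, y, z in units of 8 degrees (1.0 is 8 degrees). In form: tx ty tz rx ry rz; .... A call has 1 to 20 rows; each row is the pose to reach, as a shift and turn from the pose measured when the call began; what a row does not reach only later rows make up. A row lasts 1/8 s, in which the tool goes at most 62.5 mm and 10.7 degrees, less where a joint would pass 70% of its speed; a pose out of reach is approached as far as the arm can. A call with a gripper value outside its range is refused whole. "grip" is the opening, from -1 (shut) to 1 (fully open), set as the call begins (left out, the last holds). The fingers move at their own pace and stop on an object; "newtons" is the grip in N (left out, the last holds). Time passes only in rows, so rows that repeat a pose let the fingers close. It gives the time, the measured TCP pose, the force and the opening at its end, in the units of the state.
- robot.get_state(): the state, without advancing time (a new reading comes with each control period).
- eyes.camera(name): name is "side" or "top"; returns a dict with "frame" (400x640x3 uint8, red, green, blue), "intrinsics" (3x3 intrinsics, pixels), "rvec" (rotation vector, rad) and "tvec" (3), from world to camera coordinates, as OpenCV has them. Camera axes: x right, y down, z forward; pixel columns grow to the right and rows downward; lengths in m; the calibration is good to about 2 mm. A picture is of the moment at which its call begins. There is no depth.
- robot.finish_job(): hands the job in, once; it reports no verdict.
The state is a dict: "t": time; "joints": joint angles; "joint_vel": joint speeds; "tau": joint torques, N m; "position": TCP position; "eef_rot": TCP orientation; "ft_force": force on the tool from outside, world axes, zero at the start; "ft_torque": the same for the moment, N m; "finger_gap": finger opening in m.
Only numpy, scipy, OpenCV 4.12 (cv2) and the standard library are available. Lean on these libraries where they do the work, as an engineer would, in place of code of your own. Each camera call takes 0.05 s, during which the arm holds its last target. There are 200 camera calls.

## Working session

There is one attempt and no reset: what is moved stays moved. The work goes in short steps, Python scripts to look and compute and a tool call to move; the robot and the scene stay as the last step left them, time stands still between calls to the robot, and variables do not carry over. Pictures are saved under pics/ and viewed, about 8 in all and at most 12, crops included, and the job is handed in when it is done.

Besides the shell and the picture viewer there is one more tool, called after "Emit:" in YAML: its name, and indented under it one key for each argument. move_arm: Moves the arm, as the interface text tells. Its arguments: {"type":"object","properties":{"deltas":{"type":"string"},"grip":{"type":"number"},"newtons":{"type":"number"}},"required":["deltas"]}

```bash
mkdir -p pics
cat > h.py <<'E'
import numpy as np,cv2
from workcell import robot,eyes
def shot(n,f=None):
    c=eyes.camera(n)
    if f: cv2.imwrite('pics/'+f,c['frame'][:,:,::-1])
    return c
def ray(c,uv,z):
    R=cv2.Rodrigues(np.array(c['rvec'],float))[0];t=np.array(c['tvec'],float).ravel()
    d=R.T@np.linalg.inv(np.array(c['intrinsics']))@np.array([uv[0],uv[1],1.]);o=-R.T@t
    return o+d*(z-o[2])/d[2]
def proj(c,P):
    return cv2.projectPoints(np.array(P,float).reshape(-1,1,3),np.array(c['rvec'],float),np.array(c['tvec'],float),np.array(c['intrinsics'],float),None)[0].reshape(-1,2)
E
python3 - <<'E'
from h import *
s=robot.get_state();print(s['t'],s['position'],s['eef_rot'],s['finger_gap'],robot.pinch_z)
for n in('top','side'):
    c=shot(n,n+'1.png');R=cv2.Rodrigues(np.array(c['rvec'],float))[0];print(n,-R.T@np.ravel(c['tvec']),R[2],c['intrinsics'])
E
```

```text
0.0 [0.14421436 0.63322011 0.22147354] [3.14146723e+00 1.91723575e-03 1.34697390e+00] 0.08714397607807502 0.0187
top [0.32277461 0.17298792 0.91042753] [ 0.21933766 -0.01235252 -0.97557081] [[362.28903625   0.         319.28176722]
 [  0.         362.28903625 204.99928295]
 [  0.           0.           1.        ]]
side [0.28388607 0.86846926 0.51176677] [ 0.23910895 -0.81639236 -0.5256714 ] [[478.98467663   0.         315.45326564]
 [  0.         478.98467663 196.23749001]
 [  0.           0.           1.        ]]
```

View pics/top1.png

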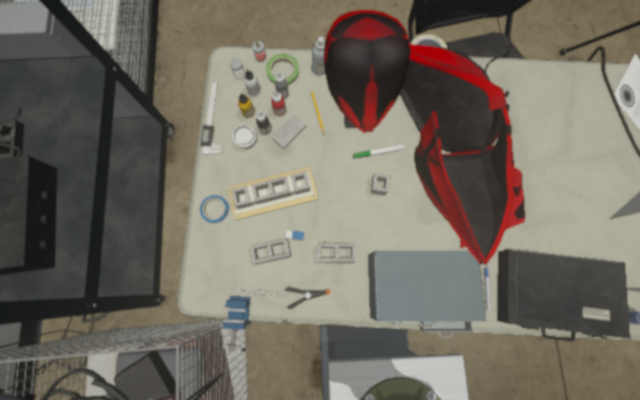

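View pics/side1.png

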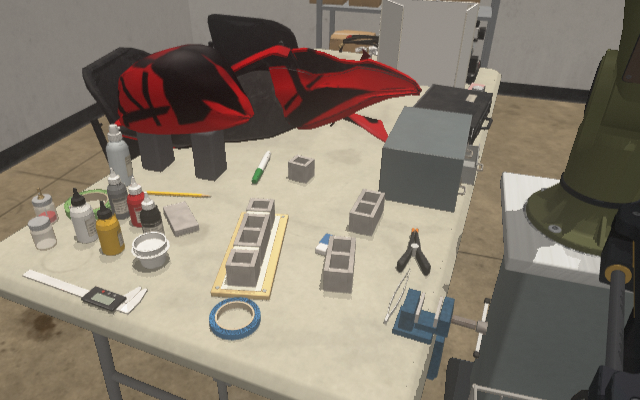

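The top view shows full blocks near (270,251) and (335,252), the wall near (274,192), the half block at (380,184) and the slab at (290,133). The side view shows the two blocks at (340,262) and (367,211), and the wall at (250,240). I'll zoom in to get corners.

Run:
```python
import cv2,numpy as np
a=cv2.imread('pics/top1.png')[160:275,195:365];b=cv2.imread('pics/side1.png')[180:310,200:400]
a=cv2.resize(a,None,fx=4.0,fy=4.0,interpolation=cv2.INTER_CUBIC);cv2.imwrite('pics/ctop.png',a)
b=cv2.resize(b,None,fx=4,fy=4,interpolation=cv2.INTER_CUBIC);cv2.imwrite('pics/cside.png',b)
```

```text
(no output)
```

View pics/ctop.png

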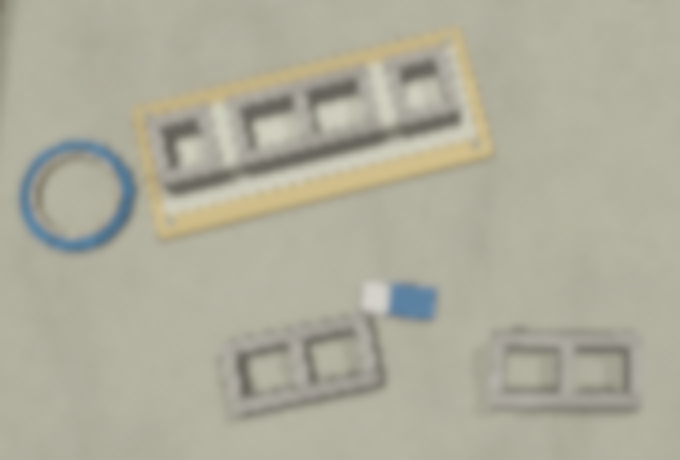

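View pics/cside.png

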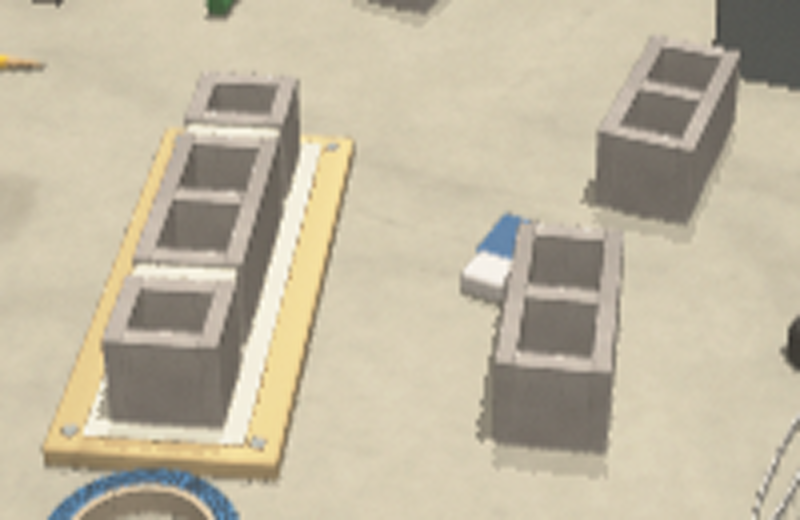

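The crops show the wall's top corners and both blocks clearly. Wall: side crop (104,342), (225,347), (299,80), (202,73). The blue and white eraser touches or nearly touches block A's far +x corner. I'll cast the corners.

```bash
cat > m.py <<'E'
from h import *
S,T=shot('side'),shot('top')
# order: +y/+x, +y/-x, -y/-x, -y/+x
side={'wall':[(104,342),(225,347),(299,80),(202,73)],'A':[(493,363),(614,368),(622,227),(520,222)],'B':[(597,132),(692,148),(740,52),(652,37)]}
top={'wall':[(150,118),(168,180),(461,111),(445,47)],'A':[(222,350),(236,412),(382,382),(370,318)],'B':[(492,332),(492,408),(638,408),(638,332)]}
for k in side:
    z=.052 if k=='wall' else .042
    for n,c,q,o in(('side',S,side,(200,180)),('top',T,top,(195,160))):
        P=np.array([ray(c,(u/4+o[0]-.375,v/4+o[1]-.375),z)[:2] for u,v in q[k]])
        m=P.mean(0);ax=(P[0]+P[1]-P[2]-P[3])/2;w=(P[0]+P[3]-P[1]-P[2])/2
        print(k,n,m.round(4),'len',np.hypot(*ax).round(4),'wid',np.hypot(*w).round(4),'yaw of y axis',np.degrees(np.arctan2(-ax[0],ax[1])).round(2))
E
python3 m.py
```

```text
wall side [0.5622 0.2832] len 0.1872 wid 0.0448 yaw of y axis 12.37
wall top [0.564  0.2776] len 0.1845 wid 0.0417 yaw of y axis 11.24
A side [0.4122 0.288 ] len 0.089 wid 0.0435 yaw of y axis 9.74
A top [0.4112 0.2843] len 0.0891 wid 0.0385 yaw of y axis 9.21
B side [0.4009 0.13  ] len 0.0877 wid 0.0426 yaw of y axis -4.13
B top [0.4011 0.1279] len 0.0871 wid 0.0452 yaw of y axis -2.74
```

Emit:
move_arm:
  deltas: "0 0 2.5 0 0 0; 4.5 -5.8 2.5 0 0 -4.2; 4.5 -5.8 2.5 0 0 -4.2; 4.5 -5.8 2.5 0 0 -4.2; 4.5 -5.8 2.5 0 0 -4.2; 8.93 -11.57 0 0 0 -8.46; 8.93 -11.57 0 0 0 -8.46; 8.93 -11.57 0 0 0 -8.46; 8.93 -11.57 0 0 0 -8.46; 8.93 -11.57 -2.4 0 0 -8.46; 8.93 -11.57 -2.4 0 0 -8.46; 8.93 -11.57 -2.4 0 0 -8.46; 8.93 -11.57 -2.4 0 0 -8.46"
  grip: 0.6

```text
t: 1.82
position: [0.4129, 0.2881, 0.1521]
eef_rot: [-3.14, -0.002, 0.168]
ft_force: [-0.0, -0.3, 0.5]
finger_gap: 0.0697
```

Run:
```python
from h import *
c=shot('side');b=c['frame'][60:320,180:500,::-1]
cv2.imwrite('pics/s2.png',cv2.resize(b,None,fx=2.2,fy=2.2,interpolation=cv2.INTER_CUBIC))
print(robot.get_state()['position'])
# cabinet left-near top edge heights: try
for z in(.08,.1,.12,.14):print(z,ray(c,(382,181),z).round(3),ray(c,(382,181),0).round(3))
```

```text
[0.41300596 0.2879488  0.15207389]
0.08 [0.38  0.111 0.08 ] [ 0.398 -0.029  0.   ]
0.1 [0.376 0.146 0.1  ] [ 0.398 -0.029  0.   ]
0.12 [0.371 0.181 0.12 ] [ 0.398 -0.029  0.   ]
0.14 [0.367 0.216 0.14 ] [ 0.398 -0.029  0.   ]
```

View pics/s2.png

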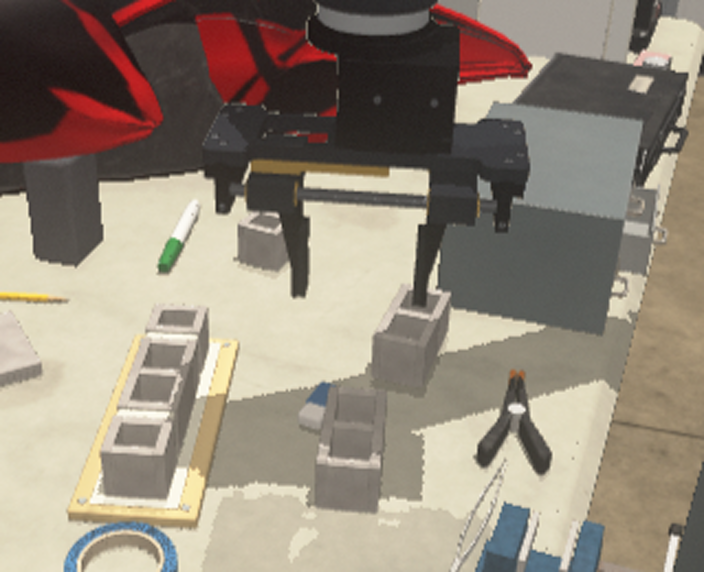

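The gripper body is wide along the jaw direction, and the jaws hang in line over block A. Next I descend and grasp.

Emit:
move_arm:
  deltas: "-0.04 -0.07 -2.4 0 0 0; -0.04 -0.07 -3.6 0 0 0; -0.04 -0.07 -4.3 0 0 0; -0.04 -0.07 -4.73 0 0 0; -0.04 -0.07 -4.73 0 0 0; -0.04 -0.07 -4.73 0 0 0"

```text
t: 2.62
position: [0.4128, 0.2868, 0.0115]
eef_rot: [-3.138, -0.004, 0.168]
ft_force: [1.0, 0.0, -0.3]
finger_gap: 0.0696
```

Emit:
move_arm:
  deltas: "0 0 0 0 0 0; 0 0 0 0 0 0; 0 0 0 0 0 0; 0 0 0 0 0 0; 0 0 0 0 0 0; 0 0 0 0 0 0; 0 0 0 0 0 0; 0 0 0 0 0 0"
  grip: -1
  newtons: 25

```text
t: 3.62
position: [0.4129, 0.2869, 0.0118]
eef_rot: [-3.138, -0.004, 0.168]
ft_force: [-0.4, 0.2, 4.5]
finger_gap: 0.0441
```

Emit:
move_arm:
  deltas: "0 0 0.5 0 0 0; 0 0 1.5 0 0 0; 0 0 3 0 0 0; 0 0 4 0 0 0; 0 0 4 0 0 0; 0 0 4 0 0 0"

```text
t: 4.38
position: [0.4122, 0.2863, 0.1308]
eef_rot: [-3.139, -0.003, 0.168]
ft_force: [0.0, 0.2, 0.1]
finger_gap: 0.0437
```

Emit:
move_arm:
  deltas: "1.5 0.5 0 0 0 0; 3 1 0 0 0 0.3; 4.68 1.44 0 0 0 0.3; 4.68 1.44 -0.8 0 0 0.3; 4.68 1.44 -1 0 0 0.3; 4.68 1.44 -1 0 0 0.3; 4.68 1.44 -1 0 0 0.3"

```text
t: 5.25
position: [0.5524, 0.3299, 0.1016]
eef_rot: [-3.138, -0.004, 0.21]
ft_force: [-0.4, -0.5, -1.5]
finger_gap: 0.044
```

Run:
```python
from h import *
c=shot('side');b=c['frame'][170:320,190:390,::-1]
cv2.imwrite('pics/s3.png',cv2.resize(b,None,fx=4,fy=4,interpolation=cv2.INTER_CUBIC))
s=robot.get_state();print(s['position'],s['eef_rot'],s['ft_force'])
```

```text
[0.55260858 0.32994268 0.1018882 ] [-3.13790142 -0.004139    0.20989889] [ 0.33590644 -0.15921615 -0.25769179]
```

View pics/s3.png

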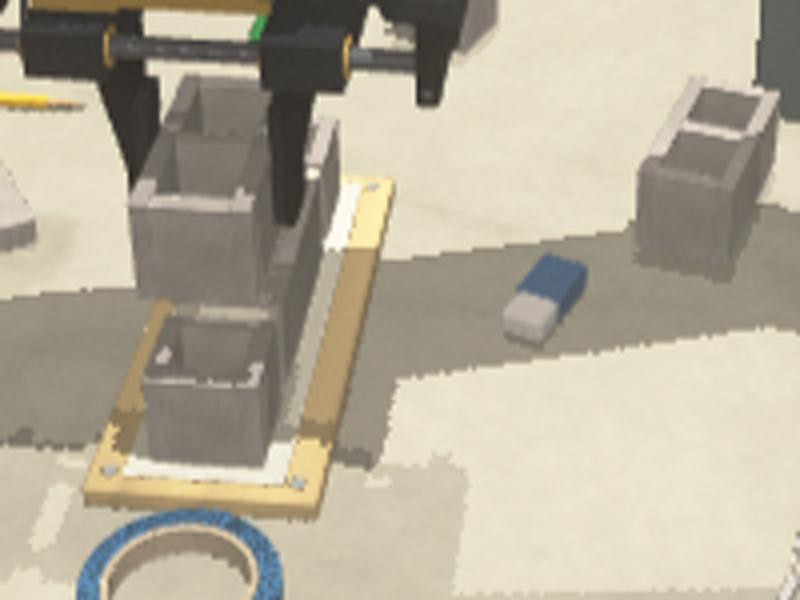

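Block A is held level over the left joint. Its lower front corners are at about (137,292) and (270,305) in the crop, and the wall's front top corners at (145,380) and (272,385).

Run:
```python
from h import *
c=shot('side')
f=lambda u,v,z:ray(c,(u/4+190-.375,v/4+170-.375),z)[:2].round(4)
B=[f(137,292,.09),f(270,305,.09),f(132,205,.132),f(255,210,.132)]
W=[f(145,380,.052),f(272,385,.052),f(149,455,.01),f(266,466,.01)]
print(B,W)
y=np.radians(12);X=np.array([np.cos(y),np.sin(y)]);Y=np.array([-np.sin(y),np.cos(y)])
d=np.mean(B,0)-np.mean(W,0);print('block front rel wall front x,y (want 0)',d@X,d@Y)
for P in(B[:2],B[2:],W[:2],W[2:]):print((np.mean(P,0)-[.563,.2805])@X,(np.mean(P,0)-[.563,.2805])@Y,np.degrees(np.arctan2(*(P[1]-P[0])[::-1])))
```

```text
[array([0.5652, 0.3755]), array([0.5166, 0.3682]), array([0.5608, 0.3799]), array([0.519 , 0.3699])] [array([0.5641, 0.3788]), array([0.5183, 0.3675]), array([0.5687, 0.3741]), array([0.5236, 0.3665])]
block front rel wall front x,y (want 0) -0.002860379102553941 0.0022948543286389323
-0.002624329020014801 0.09394863169410562 -171.45770490444175
-0.002968345963754333 0.09713989356716146 -166.5457478192965
-0.0020605995417315014 0.09515785006781419 -166.14050387737387
0.0021886827630701183 0.09134096653617493 -170.43470202306455
```

The error is only 1–3 mm, so I'll lower it.

Emit:
move_arm:
  deltas: "0.04 0 -0.5 0 0 0; 0.04 0 -0.9 0 0 0; 0.04 0 -1.15 0 0 0; 0.04 0 -1.24 0 0 0; 0.04 0 -1.28 0 0 0; 0.04 0 -1.28 0 0 0"

```text
t: 6.1
position: [0.5543, 0.3301, 0.0638]
eef_rot: [-3.138, -0.005, 0.21]
ft_force: [-0.3, 0.3, -1.0]
finger_gap: 0.0442
```

Emit:
move_arm:
  deltas: "0 0 -0.03 0 0 0; 0 0 -0.06 0 0 0; 0 0 -0.06 0 0 0"

```text
t: 6.48
position: [0.5543, 0.3302, 0.0638]
eef_rot: [-3.137, -0.005, 0.21]
ft_force: [-3.4, -1.6, 8.6]
finger_gap: 0.0434
```

Emit:
move_arm:
  deltas: "0 0 0 0 0 0; 0 0 0 0 0 0; 0 0 0 0 0 0; 0 0 0 0 0 0; 0 0 0 0 0 0"
  grip: 0.6

```text
t: 7.1
position: [0.5543, 0.3302, 0.0636]
eef_rot: [-3.137, -0.005, 0.21]
ft_force: [0.2, 0.4, -0.9]
finger_gap: 0.0691
```

Emit:
move_arm:
  deltas: "0 0 1 0 0 0; 0 0 2.5 0 0 0; 0 0 4 0 0 0; 0 0 5 0 0 0; -2.5 -3.2 5 0 0 -1; -2.5 -3.2 5 0 0 -1; -5.1 -6.4 5 0 0 -1.94; -5.1 -6.4 5 0 0 -1.94; -5.1 -6.4 3 0 0 -1.94; -5.1 -6.4 2 0 0 -1.94; -5.1 -6.4 2 0 0 -1.94; -5.1 -6.4 2 0 0 -1.94"

```text
t: 8.6
position: [0.4023, 0.1386, 0.1249]
eef_rot: [-3.136, -0.007, -0.061]
ft_force: [-0.2, -0.9, -0.4]
finger_gap: 0.0696
```

Run:
```python
from h import *
c=shot('side');b=c['frame'][150:300,210:410,::-1]
cv2.imwrite('pics/s4.png',cv2.resize(b,None,fx=4,fy=4,interpolation=cv2.INTER_CUBIC))
s=robot.get_state();print(s['position'],s['eef_rot'],s['joints'])
```

```text
[0.40256901 0.1387349  0.12513625] [-3.13590222 -0.00729777 -0.06100451] [-0.85992682 -0.11693036  0.44437905  2.11967438  0.05389937  1.11904182
 -0.50228404]
```

View pics/s4.png

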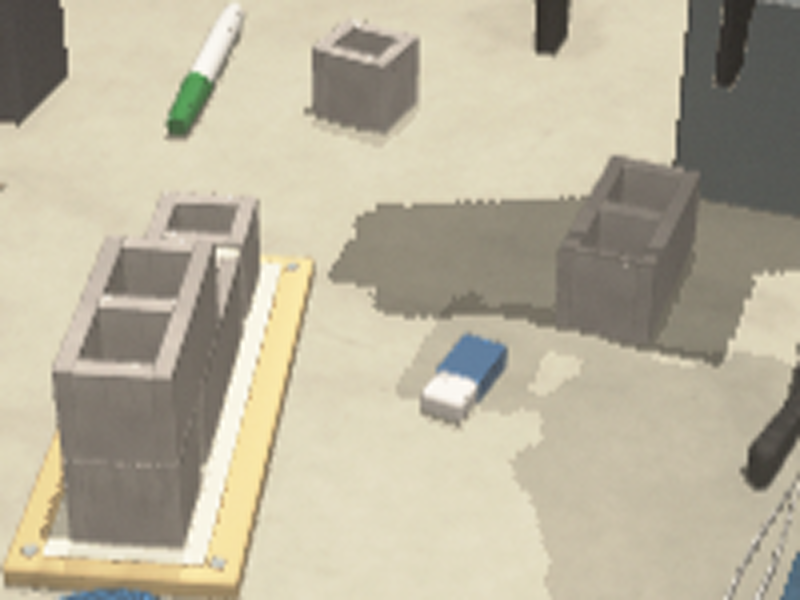

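Block A sits flush on the wall end with its front corners aligned. Block B is unmoved. Next I descend on B.

Emit:
move_arm:
  deltas: "-0.03 0 -1.5 0 0 0; -0.03 0 -2.7 0 0 0; -0.03 0 -3.4 0 0 0; -0.03 0 -3.79 0 0 0; -0.03 0 -3.79 0 0 0; -0.03 0 -3.79 0 0 0"

```text
t: 9.4
position: [0.4027, 0.1393, 0.0125]
eef_rot: [-3.135, -0.009, -0.061]
ft_force: [-0.5, -0.7, 0.4]
finger_gap: 0.0692
```

Emit:
move_arm:
  deltas: "0 0 0 0 0 0; 0 0 0 0 0 0; 0 0 0 0 0 0; 0 0 0 0 0 0; 0 0 0 0 0 0; 0 0 0 0 0 0; 0 0 0 0 0 0; 0 0 0 0 0 0"
  grip: -1
  newtons: 25

```text
t: 10.4
position: [0.4028, 0.1394, 0.0127]
eef_rot: [-3.135, -0.009, -0.061]
ft_force: [-0.7, -0.6, 4.7]
finger_gap: 0.044
```

Emit:
move_arm:
  deltas: "0 0 0.5 0 0 0; 0 0 1.8 0 0 0; 0 0 3.5 0 0 0; 0 0 5 0 0 0; 0 0 5 0 0 0; 2.8 1.7 5 0 0 1; 2.8 1.7 5 0 0 1; 5.66 3.41 5 0 0 1.94; 5.66 3.41 5 0 0 1.94; 5.66 3.41 3.4 0 0 1.94; 5.66 3.41 3.4 0 0 1.94; 5.66 3.41 3.4 0 0 1.94; 5.66 3.41 3.4 0 0 1.94"

```text
t: 12.02
position: [0.5734, 0.2418, 0.1167]
eef_rot: [-3.133, -0.012, 0.21]
ft_force: [-0.1, 0.7, -1.0]
finger_gap: 0.0438
```

Run:
```python
from h import *
c=shot('side');b=c['frame'][150:300,190:390,::-1]
cv2.imwrite('pics/s5.png',cv2.resize(b,None,fx=4,fy=4,interpolation=cv2.INTER_CUBIC))
s=robot.get_state();print(s['position'],s['eef_rot'],s['ft_force'])
```

```text
[0.57339911 0.24190866 0.11667236] [-3.13331091 -0.01183767  0.20962068] [-0.37356771 -0.11743005 -0.33223725]
```

View pics/s5.png

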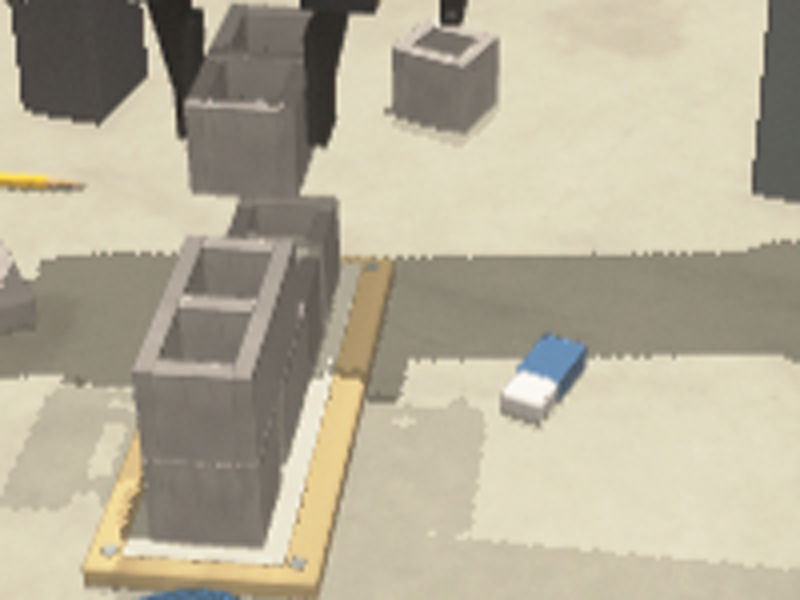

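B hangs level. Its front face is at crop (186,102), (303,110), (192,190), (301,196), and A's far top edge at (190,236)–(294,240). Now I check the expected gap.

Run:
```python
from h import *
c=shot('side')
f=lambda u,v,z:ray(c,(u/4+190-.375,v/4+150-.375),z)[:2]
y=np.radians(12);X=np.array([np.cos(y),np.sin(y)]);Y=np.array([-np.sin(y),np.cos(y)])
def r(n,a,b):
    m=(a+b)/2-[.563,.2805];print(n,(m@X).round(4),(m@Y).round(4),np.degrees(np.arctan2(*(a-b)[::-1])).round(1))
r('B top front (want y -.005)',f(186,102,.146),f(303,110,.146))
r('B bot front',f(192,190,.104),f(301,196,.104))
r('B top back (want -.095)',f(232,5,.146),f(313,10,.146))
r('A far (want .005)',f(190,236,.094),f(294,240,.094))
r('A front (want .095)',f(134,370,.094),f(255,375,.094))
r('wall front bottom',f(150,533,.01),f(265,545,.01))
```

```text
B top front (want y -.005) -0.0011 -0.0065 9.8
B bot front 0.0013 -0.0098 11.7
B top back (want -.095) 0.0038 -0.0922 10.0
A far (want .005) 0.0002 0.0079 13.6
A front (want .095) -0.0002 0.0959 13.6
wall front bottom 0.0024 0.0905 8.7
```

Emit:
move_arm:
  deltas: "-0.03 0.03 -0.6 0 0 0; -0.03 0.03 -1.1 0 0 0; -0.03 0.03 -1.45 0 0 0; -0.03 0.03 -1.65 0 0 0; -0.03 0.03 -1.71 0 0 0; -0.03 0.03 -1.74 0 0 0; -0.03 0.03 -1.77 0 0 0; -0.03 0.03 -1.77 0 0 0"

```text
t: 13.12
position: [0.5722, 0.2427, 0.0648]
eef_rot: [-3.133, -0.011, 0.21]
ft_force: [-5.5, -0.8, 7.9]
finger_gap: 0.044
```

Contact is felt at the expected height, so I release and retreat.

Emit:
move_arm:
  deltas: "0 0 0 0 0 0; 0 0 0 0 0 0; 0 0 0 0 0 0; 0 0 0 0 0 0; 0 0 0 0 0 0"
  grip: 0.6

```text
t: 13.75
position: [0.5723, 0.2427, 0.0647]
eef_rot: [-3.133, -0.011, 0.21]
ft_force: [-0.0, -0.4, -0.4]
finger_gap: 0.0688
```

Emit:
move_arm:
  deltas: "0 0 1 0 0 0; 0 0 2.5 0 0 0; 0 0 4 0 0 0; 0 0 6 0 0 0; 0 0 7 0 0 0; 0 0 7 0 0 0; 0 0 7 0 0 0"

```text
t: 14.62
position: [0.5718, 0.2426, 0.2736]
eef_rot: [-3.133, -0.01, 0.21]
ft_force: [-0.3, 0.5, -0.6]
finger_gap: 0.0695
```

Run:
```python
from h import *
c=shot('side');b=c['frame'][150:300,190:390,::-1]
cv2.imwrite('pics/s6.png',cv2.resize(b,None,fx=4,fy=4,interpolation=cv2.INTER_CUBIC))
s=robot.get_state();print(s['t'],s['position'],s['joint_vel'])
```

```text
14.675 [0.57150781 0.24247993 0.2730012 ] [-0.00057395  0.00641479 -0.00112706  0.00605824  0.00068231  0.00271075
 -0.00167494]
```

View pics/s6.png

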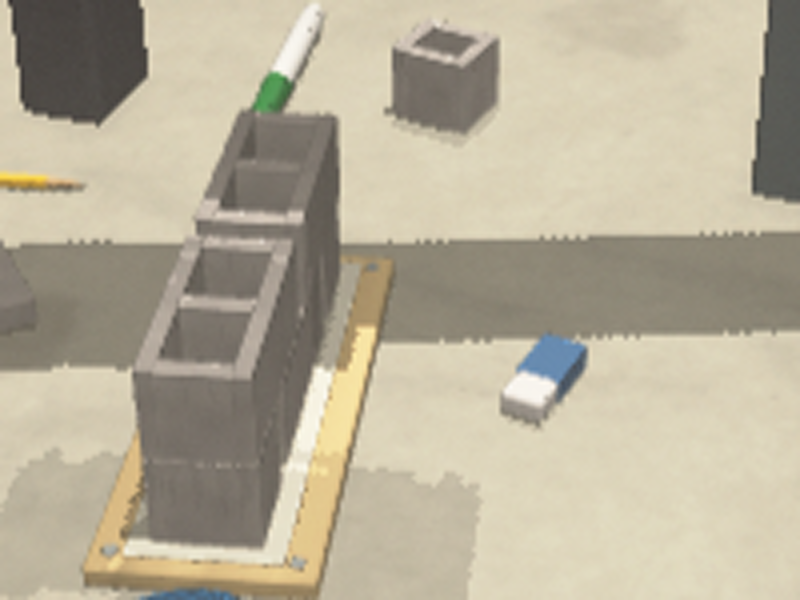

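Both blocks sit level in line with an open joint: B's front edge at (196,217)–(302,222), A's far edge at (190,236)–(294,240). One final number check before I hand in.

Run:
```python
from h import *
c=shot('side')
f=lambda u,v,z:ray(c,(u/4+190-.375,v/4+150-.375),z)[:2]
y=np.radians(12);X=np.array([np.cos(y),np.sin(y)]);Y=np.array([-np.sin(y),np.cos(y)])
W0=np.array([.5622,.2832]) # wall as seen by this same camera
for n,q in(('A',[(134,370),(255,375),(294,240),(190,236)]),('B',[(196,217),(302,222),(338,117),(243,113)])):
    P=np.array([f(u,v,.094) for u,v in q]);m=P.mean(0)-W0;a=P[0]+P[1]-P[2]-P[3]
    print(n,(m@X).round(4),(m@Y).round(4),'len',np.hypot(*a)/2,'yaw',np.degrees(np.arctan2(-a[0],a[1])))
robot.finish_job()
```

```text
A 0.0002 0.0491 len 0.08802324265535336 yaw 12.245585531522668
B -0.0005 -0.0514 len 0.08574751591449588 yaw 10.889718567142037
the job is handed in; nothing more can be done
```

Both full blocks are laid as the second course, one over each upright joint, released and at rest. I handed the job in at about 15 s with the gripper raised clear of the wall.

The last side-camera check put the blocks as follows, measured in the wall's frame (targets: 0 mm across, ±50 mm along, wall direction about 12.4° as seen by that camera):

| Block | Across the wall | Along the wall | Direction |
|---|---|---|---|
| A (left joint) | 0.2 mm | +49.1 mm | 12.2° |
| B (right joint) | −0.5 mm | −51.4 mm | 10.9° |

The joint between them is open, both blocks look level, and contact was felt at the expected height as each was set down.

- **Camera disagreement:** the top and side cameras differed by up to about 6 mm along y in the first measurement. I used the average for the moves and the side camera alone for the final check.
- **Not measured:** tilt was judged by eye from the picture, and the corner points were picked by hand.

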